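Shift the carton lift's gated lever into slot three

TASK

The packing bench's carton lift is parked with its red-knobbed lever in slot two (two dots, near left) of the H-shaped gate. Set it to raise: push the lever with the fingertips or the outside of the fingers, without gripping it, forward only as far as the cross channel, across to the right, and then forward until it is fully home in slot three (three dots on green), never putting it into slot one or slot four. Then let go of it, and leave the covers, nippers and bottle where they are.

Things in the scene. Friction and masses are not known exactly. Their poses are not given: they have to be found in the camera images.
- console: Fixed grey control box, 140 x 140 mm in plan, 110 mm high, with an aluminium top plate 8 mm thick. Origin at the centre of its underside; x axis points 'forward' (roughly away from the robot, within 25 degrees), y to the left, z up. The lever's pivot lies 30 mm above this origin, on the box's centre line.
- gate (a point): Centre of the H-gate, on the top plate. Slots run along x, centred 20 mm left and right, 20 mm wide, 60 mm long, joined by a cross channel 20 mm wide along y. Round-nosed tongues between the slots block the lever, so it changes sides only along the channel. Dots: one = forward left, two = back left, three (white on green) = forward right, four = back right. Same axes as the console.
- knob (a point): Centre of the red ball (36 mm diameter) on the lever: a straight steel rod 14 mm thick; ball centre 160 mm from the pivot, so 190 mm above the bench in the middle (80 mm above the plate), about 180 mm at a slot's end; it swings 40 mm either way. z axis along the rod, away from the pivot. Dry friction holds the lever where it is left; about 2 N at the ball moves it.
- slot_three (a point): Point on the top plate (110 mm above the bench) at the place where the rod passes when the lever is fully home in slot three, the forward right slot. A mark only, it does not move with the lever.
- cross (a joint): Sideways lean of the lever (rad) about the console's x axis: -0.25 = left slots (one, two; it starts here), 0 = middle, +0.25 = right slots (three, four); firm stops at both ends. Ball's offset to the right of the console's centre = 160 mm x sin(cross) x cos(shift); its height above the pivot = 160 mm x cos(cross) x cos(shift).
- shift (a joint): Forward lean of the lever (rad): -0.25 = fully back (slots two, four), 0 = cross channel, +0.25 = fully forward (slots one, three); firm stops at both ends. Starts between -0.25 and -0.15. Ball's offset forward of the console's centre = 160 mm x sin(shift). It crosses only with shift within about 0.04 of 0; the round noses guide it there from about 0.1 off.
- cover_a: loose white moulded plastic cover lying flat, 75 x 45 mm and 26 mm high, with a 10 mm ear at each end (93 mm overall); origin at the centre of its underside; a bystander
- cover_b: loose white moulded plastic cover lying flat, 75 x 45 mm and 26 mm high, with a 10 mm ear at each end (93 mm overall); origin at the centre of its underside; a bystander
- nippers: loose side cutters with two blue handles and steel jaws, lying flat, 140 mm long along x (jaws to +x), about 52 mm wide, 12 mm high; origin near the middle, on the bench; a bystander
- bottle: loose upright white plastic bottle with a blue label and cap, 50 mm diameter, 120 mm high; origin at the centre of its underside; a bystander
There are look-alikes about, which are no part of the job. There is more than one size of the console; the job needs the larger.

How it is judged (in metres and radians):
On the way, in this order (a step that is already met when the one before it is completed fails the run):
1. the lever is out of slot two, in the left end of the cross channel (value of joint shift between -0.11 and 0.17 rad and value of joint cross below -0.03 rad), for 0.05 s.
2. the lever has come across to the right end of the cross channel (value of joint cross above 0.14 rad and value of joint shift between -0.17 and 0.15 rad), for 0.05 s.
At the end, for the whole second after the job is handed in: The lever rests in slot three: shift above 0.205 rad (within about 7 mm of its forward stop at the ball) and cross above 0.15 rad, not moving; each bystander within 25 mm of where it started and the bottle upright (value of joint shift between 0.205 and 0.3 rad and value of joint cross above 0.15 rad and velocity of joint shift between -0.05 and 0.05 rad/s and distance of each of cover_a, cover_b, nippers, bottle from where it was at the start of the episode below 0.025 m and angle between bottle's own z axis and vertical below 0.3 rad); the robot touches nothing.
It fails at once if the lever was put into slot one (shift above 0.18 on the left) (value of joint shift above 0.18 rad and value of joint cross below -0.05 rad).
It fails at once if the lever was put into slot four (shift below -0.18 on the right) (value of joint shift below -0.18 rad and value of joint cross above 0.05 rad).
It fails at once if the lever was gripped: the rod or ball was between the fingers (the grasp point within 10 mm of the rod's axis) and touched (x of the grasp point in the frame of knob between -0.01 and 0.01 m and y of the grasp point in the frame of knob between -0.01 and 0.01 m and z of the grasp point in the frame of knob between -0.09 and 0.016 m and contact force between the fingers and shift above 0.5 N).
It fails at once if a cover, the nippers or the bottle was moved more than 25 mm or lifted, or the bottle was tipped (distance of any of cover_a, cover_b, nippers, bottle from where it was at the start of the episode above 0.025 m or angle between bottle's own z axis and vertical above 0.3 rad).
It also fails if it takes over 54 s, if anything falls off the work surface, if the arm or the gripper's body presses on something with over 40 N, if the wrist force passes 120 N, or if a joint passes its speed limit or range.

ROBOT

A 6-joint arm with a two-finger parallel gripper is mounted at the origin on the work surface. World frame = base frame: x ahead of the robot, y to its left, z up, the work surface at z = 0. Lengths are in mm, angles in rad, forces in N, time in s.
With the tool pointing down it reaches from about 350 to 975 mm from the base axis. Payload 7.1 kg.
Tool frame: the origin (TCP) lies at the very end of the fingers, on their centre line; the grasp point (between the pads) lies 19 mm behind it (ctrl.grip_point_offset is the distance from the TCP to the grasp point, in mm); x points along the fingers, y is the direction in which the jaws open and shut, and the axes are right-handed (so a half turn about x gives the same grasp; the last joint's range is limited). The gripper opens to 88 mm and grips with 3 to 60 N. Pads are 20 mm wide; open, the fingers measure 115 mm over their backs; the gripper's body (75 mm by 178 mm) begins 61 mm behind the grasp point.
Start: joints at [1.259, 0.423, 1.63, -0, 1.089, -0.019], TCP at [180.364, 598.392, 190.075] pointing down, gripper open.
Joint ranges: [-3, 3], [-0.9, 2.11], [0.09, 2.58], [-1.31, 4.45], [0.11, 2.69], [-2.54, 2.54]. Speed limits (rad/s): [2.39, 2.39, 3.01, 3.14, 3.14, 3.14].

INTERFACE

Orientations are given as a rotation vector (axis times angle).
In Python, from workcell import ctrl, vision, workorder gives the robot as it stands.
- The arm moves only by the shell command python3 -m crank 'ROWS'. ROWS is JSON, a list of rows, each a list of 3 entries, a list of its own where there are three numbers: the shift along the tool's x, y, z in m, then the turn, a rotation vector about the tool's x, y, z in rad, then the finger opening in m, from 0 to 0.0878. In form: [[[dx, dy, dz], [wx, wy, wz], jaw], ...]. A call has exactly 8 rows; each row shifts and turns the commanded pose from where the row before left it, along the tool's axes as they then stand; what a row does not reach is not made up. A row lasts 1/12 s, in which the tool goes at most 41.7 mm and 7.16 degrees, less where a joint would pass 70% of its speed; a pose out of reach is approached as far as the arm can. A call with a gripper value outside its range is refused whole. The fingers move at their own pace and stop on an object; the grip force is fixed at half the most. Time passes only in rows, so rows that do not move let the fingers close, or fill a call up. It gives the time, the measured TCP pose, the force and the opening at its end, in the units of the state.
- ctrl.get_obs(): the state, without advancing time (a new reading comes with each control period).
- vision.get_image(name): name is "side" or "top"; returns a dict with "img" (480x640x3 uint8, blue, green, red), "mtx" (3x3 intrinsics, pixels), "rvec" (rotation vector, rad) and "tvec" (3), from world to camera coordinates, as OpenCV has them. Camera axes: x right, y down, z forward; pixel columns grow to the right and rows downward; lengths in mm; the calibration is good to about 2 mm. A picture is of the moment at which its call begins. There is no depth.
- workorder.close_job(): hands the job in, once; it reports no verdict.
The state is a dict: "t": time; "qpos": joint angles; "qvel": joint speeds; "joint_torque": joint torques, N m; "ee_pos": TCP position; "orientation": TCP orientation; "ft_force": force on the tool from outside, world axes, zero at the start; "moment": the same for the moment, N m; "width": finger opening in mm.
Only numpy, scipy, OpenCV 4.12 (cv2) and the standard library are available. Lean on these libraries where they do the work, as an engineer would, in place of code of your own. Each camera call takes 0.05 s, during which the arm holds its last target.

## Working session

There is one attempt and no reset: what is moved stays moved. The work goes in short steps, Python scripts to look and compute and a shell command to move; the robot and the scene stay as the last step left them, time stands still between calls to the robot, and variables do not carry over. Pictures are saved under pics/ and viewed, and the job is handed in when it is done.

```bash
ls; mkdir -p pics
python3 - <<'E'
from workcell import ctrl, vision, workorder
import cv2
print(ctrl.get_obs())
for n in ("side","top"):
    d=vision.get_image(n); cv2.imwrite(f"pics/{n}0.png",d["img"]); print(n,d["mtx"].tolist(),d["rvec"],d["tvec"])
E
```

```text
pics
{'t': 0.0, 'qpos': array([ 1.25900322e+00,  4.23820738e-01,  1.63067143e+00,  1.86347586e-06,
        1.08860875e+00, -1.90161318e-02]), 'qvel': array([ 0.00073198,  0.00110125,  0.00326082,  0.00094685, -0.00065717,
       -0.00090304]), 'joint_torque': array([-1.13639224e-03, -5.44614208e+01, -2.73676479e+01,  6.42417488e-02,
        2.26552121e-02, -1.80210468e-04]), 'ee_pos': array([180.18345958, 597.83880643, 189.32158703]), 'orientation': array([ 0.22863492,  1.55880317, -0.23097827]), 'ft_force': array([-0.44103389,  0.6726372 ,  0.49192981]), 'moment': array([-0.0009228 ,  0.02531541, -0.00606346]), 'width': 87.98861297461391}
side [[476.5238938237165, 0.0, 323.4950113833282], [0.0, 476.5238938237165, 234.7520467854182], [0.0, 0.0, 1.0]] [ 2.15331246 -0.51990367  0.26864747] [-522.74125096  300.29478939  773.88300958]
top [[476.95886814672025, 0.0, 319.26530804728196], [0.0, 476.95886814672025, 245.19329644428578], [0.0, 0.0, 1.0]] [ 2.18347853 -2.1789443   0.09954531] [ 32.37191414 618.92003227 916.72362608]
```

View pics/side0.png

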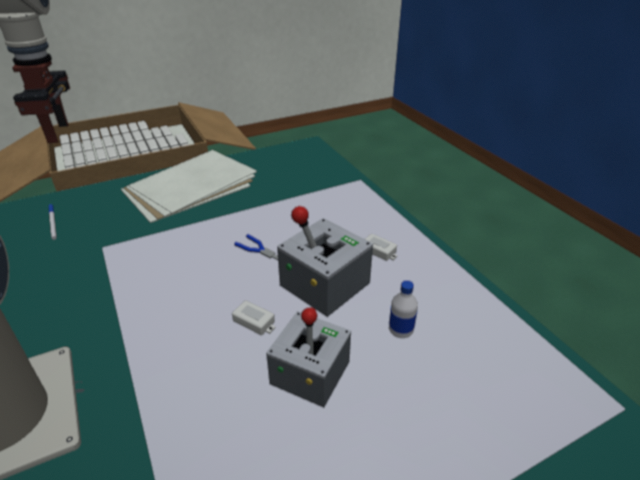

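View pics/top0.png

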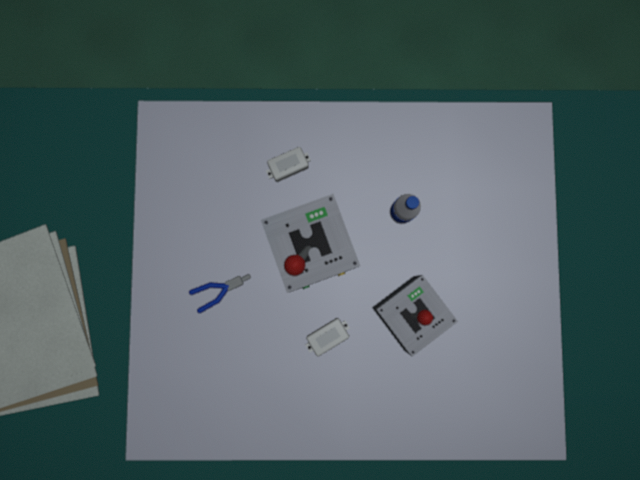

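Run:
```python
import cv2,numpy as np
t=cv2.imread("pics/top0.png"); s=cv2.imread("pics/side0.png")
a=cv2.resize(t[180:310,240:370],(780,780),interpolation=cv2.INTER_CUBIC)[:, :]
cv2.imwrite("pics/topc.png",cv2.resize(a,(600,600)))
a=s[195:315,260:390]; cv2.imwrite("pics/sidec.png",cv2.resize(a,(650,600),interpolation=cv2.INTER_CUBIC))
```

```text
(no output)
```

View pics/topc.png

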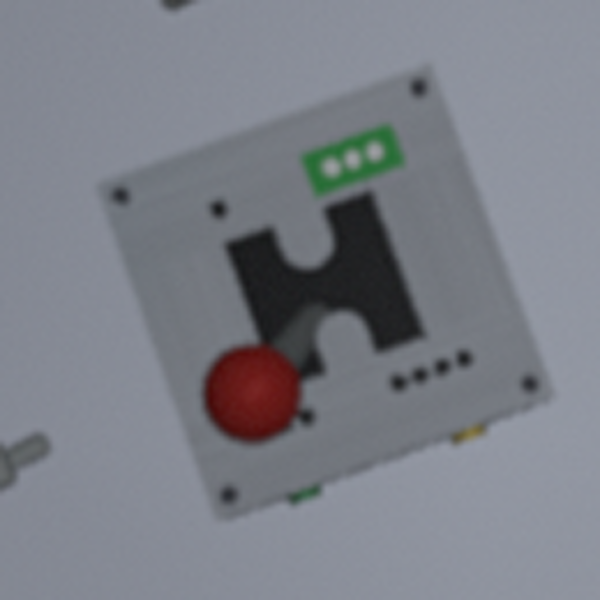

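View pics/sidec.png

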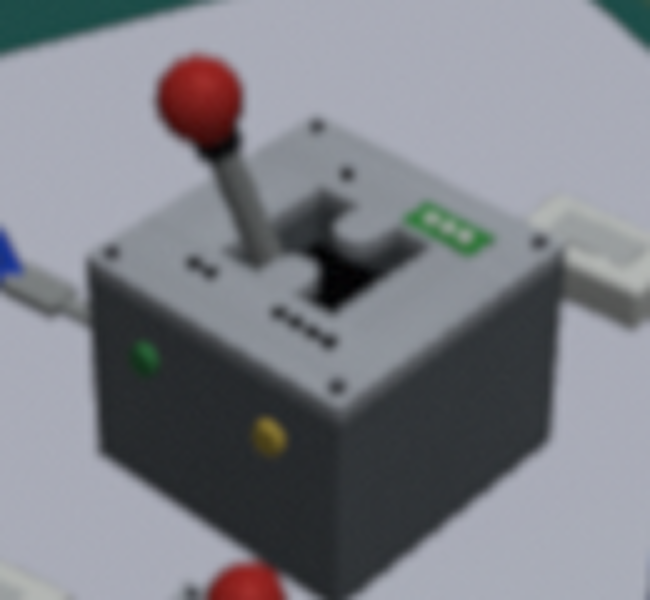

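```bash
cat > h.py <<'E'
import numpy as np, cv2, json
from workcell import ctrl, vision
def cam(n):
    d=vision.get_image(n); return d
def ray(d,u,v):
    R=cv2.Rodrigues(np.array(d["rvec"],float))[0]; C=-R.T@np.array(d["tvec"],float).ravel()
    K=d["mtx"]; r=R.T@np.linalg.solve(K,[u,v,1.]); return C,r/np.linalg.norm(r)
def atz(d,u,v,z):
    C,r=ray(d,u,v); return C+r*(z-C[2])/r[2]
def tri(a,b):
    A=np.zeros((3,3));y=np.zeros(3)
    for C,r in (a,b):
        P=np.eye(3)-np.outer(r,r);A+=P;y+=P@C
    p=np.linalg.solve(A,y); return p,[np.linalg.norm((np.eye(3)-np.outer(r,r))@(p-C)) for C,r in (a,b)]
def red(img,box):
    u0,v0,u1,v1=box
    c=img[v0:v1,u0:u1].astype(int); m=(c[...,2]>80)&(c[...,1]<60)&(c[...,0]<60)
    m=m.astype(np.uint8); n,l,st,ce=cv2.connectedComponentsWithStats(m)
    k=1+np.argmax(st[1:,4]); return ce[k][0]+u0,ce[k][1]+v0,st[k].tolist()
E
python3 - <<'E'
from h import *
np.set_printoptions(precision=2,suppress=True)
t=cam("top"); s=cam("side")
P=[]
for u,v in [(120,195),(418,88),(529,384),(228,495)]:
    p=atz(t,240+(u+.5)/4.615-.5,180+(v+.5)/4.615-.5,110); P.append(p); print(p)
P=np.array(P)
print([np.linalg.norm(P[i]-P[(i+1)%4]) for i in range(4)],P.mean(0))
f=(P[0]+P[1]-P[2]-P[3]); l=P[0]+P[3]-P[1]-P[2]
print("yaw",np.arctan2(f[1],f[0]),np.arctan2(l[1],l[0])-np.pi/2)
for u,v in [(317,125),(540,242),(336,386),(112,252)]:
    print("side",atz(s,260+(u+.5)/5-.5,195+(v+.5)/5-.5,110))
a=red(t["img"],(240,180,370,310)); b=red(s["img"],(260,195,390,290)); print(a,b)
k,e=tri(ray(t,*a[:2]),ray(s,*b[:2])); print("knob",k,e)
for n,u,v,z in [("bottle",405,212,60),("coverA",289,164,26),("coverB",328,338,26),("nipTip",248,277,8)]: print(n,atz(t,u,v,z))
yaw=np.arctan2(f[1],f[0]); c=P.mean(0); R=np.array([[np.cos(yaw),np.sin(yaw)],[-np.sin(yaw),np.cos(yaw)]])
print("knob in console",R@(k-c)[:2])
E
```

```text
[653.8 131.2 110. ]
[696.53  14.53 110.  ]
[580.12 -28.65 110.  ]
[536.89  88.11 110.  ]
[np.float64(124.25231989400172), np.float64(124.16170897508783), np.float64(124.4998105867714), np.float64(124.59700615569282)] [616.84  51.3  110.  ]
yaw 0.3541720564454334 0.35286957412660946
side [654.46 132.25 110.  ]
side [697.19  15.01 110.  ]
side [580.61 -27.22 110.  ]
side [537.93  88.53 110.  ]
(np.float64(294.96992481203006), np.float64(264.1578947368421), [46, 75, 19, 19, 266]) (np.float64(299.5272727272727), np.float64(213.4848484848485), [32, 12, 16, 13, 165])
knob [573.63  74.61 184.67] [np.float64(0.5527597319328067), np.float64(0.5527597319327153)]
bottle [ 680.29 -130.55   60.  ]
coverA [782.11  94.64  26.  ]
coverB [437.73  16.34  26.  ]
nipTip [556.16 176.07   8.  ]
knob in console [-32.44  36.86]
```

```bash
cat >> h.py <<'E'
C0=np.array([617.1,51.6,0.]); YAW=0.3535
cy,sy=np.cos(YAW),np.sin(YAW)
RC=np.array([[cy,-sy,0],[sy,cy,0],[0,0,1.]])   # console axes as columns
def toc(p): return RC.T@(np.asarray(p)-C0)
def tool():
    o=ctrl.get_obs(); return o,np.asarray(o["ee_pos"]),cv2.Rodrigues(np.array(o["orientation"],float))[0]
RT=np.column_stack([[0,0,-1.],RC[:,1],RC[:,0]])  # tool x down,y left,z fwd
def goto(pc):
    o,p,R=tool(); w=C0+RC@np.array(pc,float)
    dR=cv2.Rodrigues(R.T@RT)[0].ravel()
    print("t",o["t"],"tcp console",toc(p).round(1),"F console",(RC.T@o["ft_force"]).round(1),"w",round(o["width"],1))
    print("shift in current tool axes",(R.T@(w-p)).round(1),"in target axes",(RT.T@(w-p)).round(1),"rotvec",dR.round(4),"deg",np.degrees(np.linalg.norm(dR)).round(1))
    return w
E
python3 - <<'E'
from h import *
print(goto([-90,37,250])); print(tool()[2].round(3))
E
```

```text
t 0.2 tcp console [-220.7  663.9  189.6] F console [-0.5  0.4 -0.4] w 87.9
shift in current tool axes [ -60.  -421.8  481.8] in target axes [ -60.4 -626.9  130.7] rotvec [-6.462e-01 -3.000e-04  9.000e-04] deg 37.0
[519.85619658  55.15565687 250.        ]
[[-0.     0.289  0.957]
 [-0.001  0.957 -0.289]
 [-1.    -0.001  0.   ]]
```

```bash
python3 -m crank '[[[-0.0075,0,0],[-0.0808,0,0],0],[[-0.0075,0,0],[-0.0808,0,0],0],[[-0.0075,0,0],[-0.0808,0,0],0],[[-0.0075,0,0],[-0.0808,0,0],0],[[-0.0075,0,0],[-0.0808,0,0],0],[[-0.0075,0,0],[-0.0808,0,0],0],[[-0.0075,0,0],[-0.0808,0,0],0],[[-0.0075,0,0],[-0.0808,0,0],0]]'
python3 -m crank '[[[0,-0.026,0.0055],[0,0,0],0],[[0,-0.026,0.0055],[0,0,0],0],[[0,-0.026,0.0055],[0,0,0],0],[[0,-0.026,0.0055],[0,0,0],0],[[0,-0.026,0.0055],[0,0,0],0],[[0,-0.026,0.0055],[0,0,0],0],[[0,-0.026,0.0055],[0,0,0],0],[[0,-0.026,0.0055],[0,0,0],0]]'
python3 -c "
from h import *
goto([-90,37,250])"
```

```text
t: 0.87
ee_pos: [180.3, 598.2, 250.2]
orientation: [-0.281, 1.553, 0.28]
ft_force: [0.1, 0.1, 0.1]
width: 37.9
t: 1.53
ee_pos: [294.1, 417.2, 250.0]
orientation: [-0.278, 1.553, 0.278]
ft_force: [1.1, 0.4, -0.9]
width: 0.6
t 1.5333 tcp console [-176.5  454.9  250. ] F console [ 1.2  0.  -0.9] w 0.6
shift in current tool axes [   0.  -417.9   86.3] in target axes [   0.  -417.9   86.5] rotvec [ 0.0003 -0.0001  0.0001] deg 0.0
```

```bash
python3 -m crank '[[[0,-0.026,0.0055],[0,0,0],0],[[0,-0.026,0.0055],[0,0,0],0],[[0,-0.026,0.0055],[0,0,0],0],[[0,-0.026,0.0055],[0,0,0],0],[[0,-0.026,0.0055],[0,0,0],0],[[0,-0.026,0.0055],[0,0,0],0],[[0,-0.026,0.0055],[0,0,0],0],[[0,-0.026,0.0055],[0,0,0],0]]'
python3 -m crank '[[[0,-0.026,0.0053],[0,0,0],0],[[0,-0.026,0.0053],[0,0,0],0],[[0,-0.026,0.0053],[0,0,0],0],[[0,-0.026,0.0053],[0,0,0],0],[[0,-0.026,0.0053],[0,0,0],0],[[0,-0.026,0.0053],[0,0,0],0],[[0,-0.026,0.0053],[0,0,0],0],[[0,-0.026,0.0053],[0,0,0],0]]'
python3 -c "
from h import *
goto([-90,37,250])
for n in ('side','top'): cv2.imwrite(f'pics/{n}1.png',cam(n)['img'])"
```

```text
t: 2.2
ee_pos: [407.4, 237.4, 250.1]
orientation: [-0.277, 1.553, 0.277]
ft_force: [-0.0, 0.2, 0.0]
width: 0.1
t: 2.87
ee_pos: [519.2, 56.9, 250.0]
orientation: [-0.277, 1.553, 0.277]
ft_force: [-0.1, 0.3, 0.7]
width: 0.5
t 2.8667 tcp console [-90.   38.9 250. ] F console [0.  0.3 0.7] w 0.5
shift in current tool axes [ 0.  -1.9  0. ] in target axes [ 0.  -1.9  0. ] rotvec [-0.     -0.0001 -0.0001] deg 0.0
```

View pics/side1.png

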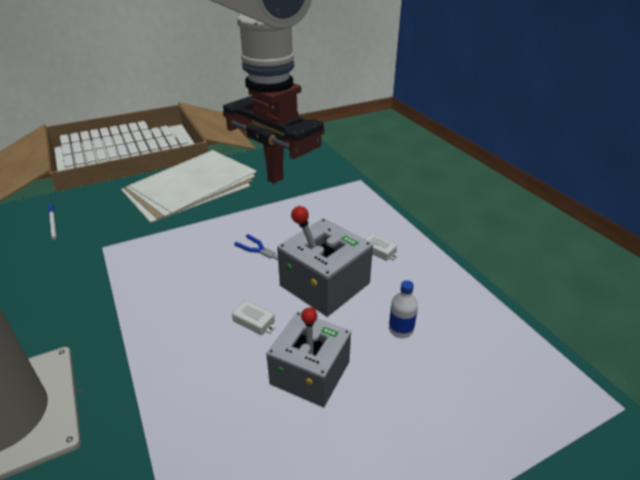

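View pics/top1.png

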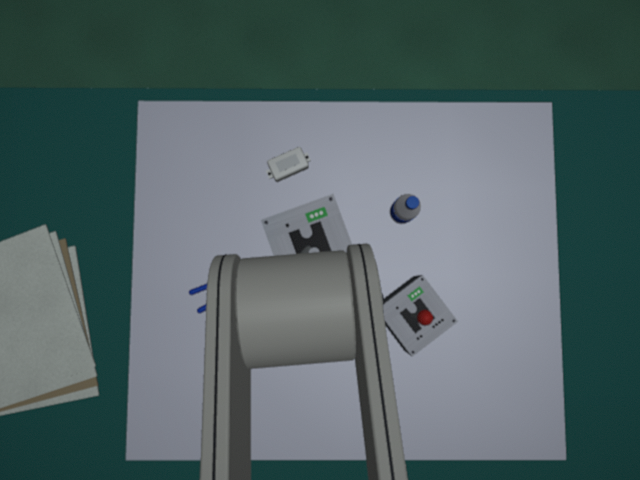

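```bash
python3 -m crank '[[[0.0106,0,0],[0,0,0],0],[[0.0106,0,0],[0,0,0],0],[[0.0106,0,0],[0,0,0],0],[[0.0106,0,0],[0,0,0],0],[[0.0106,0,0],[0,0,0],0],[[0.0106,0,0],[0,0,0],0],[[0.0106,0,0],[0,0,0],0],[[0.0106,0,0],[0,0,0],0]]'
python3 -m crank '[[[0,0,0.004],[0,0,0],0],[[0,0,0.004],[0,0,0],0],[[0,0,0.004],[0,0,0],0],[[0,0,0.004],[0,0,0],0],[[0,0,0.004],[0,0,0],0],[[0,0,0.004],[0,0,0],0],[[0,0,0.004],[0,0,0],0],[[0,0,0],[0,0,0],0]]'
python3 -m crank '[[[0,0,0.004],[0,0,0],0],[[0,0,0.004],[0,0,0],0],[[0,0,0.004],[0,0,0],0],[[0,0,0.004],[0,0,0],0],[[0,0,0.004],[0,0,0],0],[[0,0,0.003],[0,0,0],0],[[0,0,0.003],[0,0,0],0],[[0,0,0],[0,0,0],0]]'
cat > look.py <<'E'
from h import *
import sys
tag=sys.argv[1]; o,p,R=tool(); print("t",o["t"],"tcp",toc(p).round(1),"F",(RC.T@o["ft_force"]).round(1))
s=cam("side"); t=cam("top")
cv2.imwrite(f"pics/{tag}.png",cv2.resize(s["img"][130:320,220:420],(800,760))[:600] if 0 else cv2.resize(s["img"][160:310,230:400],(680,600),interpolation=cv2.INTER_CUBIC))
for z in (182,186,190):
    try:
        b=red(s["img"],(260,160,390,290)); print(b[2],z,toc(atz(s,b[0],b[1],z)).round(1))
    except Exception as e: print(e)
E
python3 look.py s2
```

```text
t: 3.63
ee_pos: [518.6, 58.4, 164.1]
orientation: [-0.278, 1.553, 0.278]
ft_force: [-0.4, 0.5, -0.2]
width: -0.2
t: 4.3
ee_pos: [546.1, 68.1, 165.6]
orientation: [-0.278, 1.552, 0.277]
ft_force: [0.4, -0.2, -0.3]
width: 0.5
t: 4.97
ee_pos: [570.8, 78.0, 167.2]
orientation: [-0.276, 1.55, 0.278]
ft_force: [-4.9, 2.0, 14.0]
width: 0.7
t 4.9667 tcp [-34.3  40.8 167.2] F [-3.9  3.5 14. ]
[37, 42, 16, 14, 143] 182 [-13.1  40.  182. ]
[37, 42, 16, 14, 143] 186 [-17.5  35.7 186. ]
[37, 42, 16, 14, 143] 190 [-21.8  31.4 190. ]
```

View pics/s2.png

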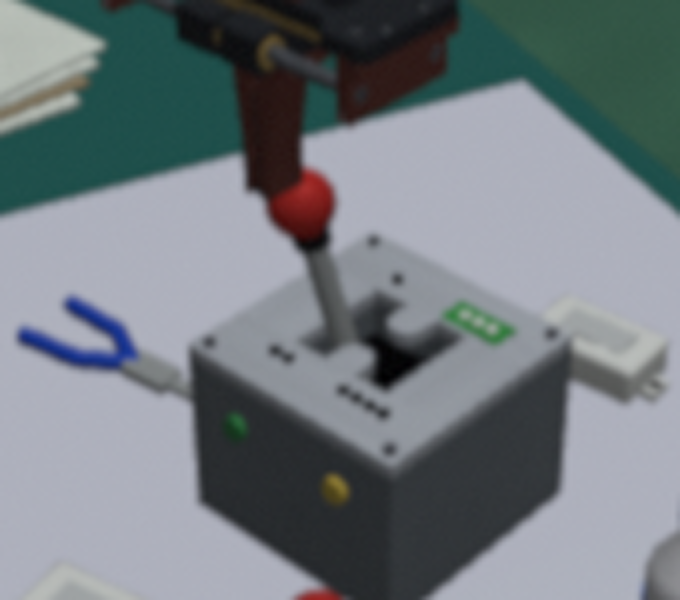

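Run:
```python
from h import *
o,p,R=tool(); s=cam("side")
def proj(q): return cv2.projectPoints(np.array([q],float),np.array(s["rvec"],float),np.array(s["tvec"],float),np.array(s["mtx"]),None)[0].ravel()
def cr(q): u=proj(q); return ((u-[230,160]+.5)*4).round(0)
print(p,R.round(3))
print("tcp",cr(p))
for dy in(-14,14):
  for dz in(-10,10): print(dy,dz,cr(p+R@[0,dy,dz]))
for sh in (-.1,-.05,0):
  c=-.25; b=C0+RC@[160*np.sin(sh),-160*np.sin(c)*np.cos(sh),30+160*np.cos(c)*np.cos(sh)]; print(sh,cr(b),b)
```

```text
[570.58023876  77.87028524 167.17975015] [[ 0.002 -0.346  0.938]
 [ 0.001  0.938  0.346]
 [-1.     0.001  0.003]]
tcp [274. 244.]
-14 -10 [280. 263.]
-14 10 [308. 246.]
14 -10 [240. 241.]
14 10 [268. 225.]
-0.1 [301. 201.] [588.47924966  83.02175029 184.25150326]
-0.05 [312. 193.] [595.91137098  85.92226388 184.83224536]
0 [323. 186.] [603.39645284  88.73698969 185.02598747]
```

Run:
```python
from h import *
s=cam("side")
def proj(q): return cv2.projectPoints(np.array([q],float),np.array(s["rvec"],float),np.array(s["tvec"],float),np.array(s["mtx"]),None)[0].ravel()
p=np.array([519.2,56.9,250.]); print(proj(p)); 
for z in (260,270,280): print(z,proj([519.2,56.9,z]))
a=cv2.imread("pics/side1.png"); 
for q in [p]:
    u=proj(q); cv2.drawMarker(a,tuple(int(round(x)) for x in u),(0,255,0),cv2.MARKER_CROSS,7,1)
cv2.imwrite("pics/s1c.png",cv2.resize(a[90:240,200:350],(600,600),interpolation=cv2.INTER_CUBIC))
b=s["img"][170:230,270:330]; b=np.clip(b.astype(float)*2.2,0,255).astype(np.uint8); cv2.imwrite("pics/s2c.png",cv2.resize(b,(600,600),interpolation=cv2.INTER_CUBIC))
```

```text
[275.65039149 195.7128401 ]
260 [275.33924403 190.93906352]
270 [275.02376611 186.09884698]
280 [274.7038667  181.19079371]
```

View pics/s1c.png

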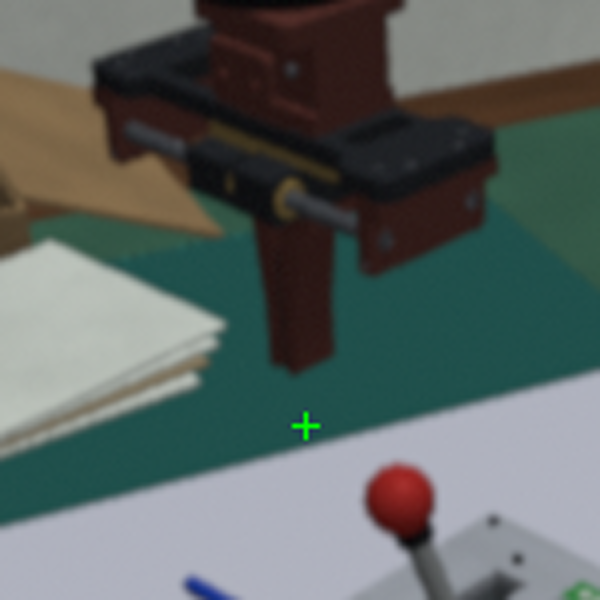

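View pics/s2c.png

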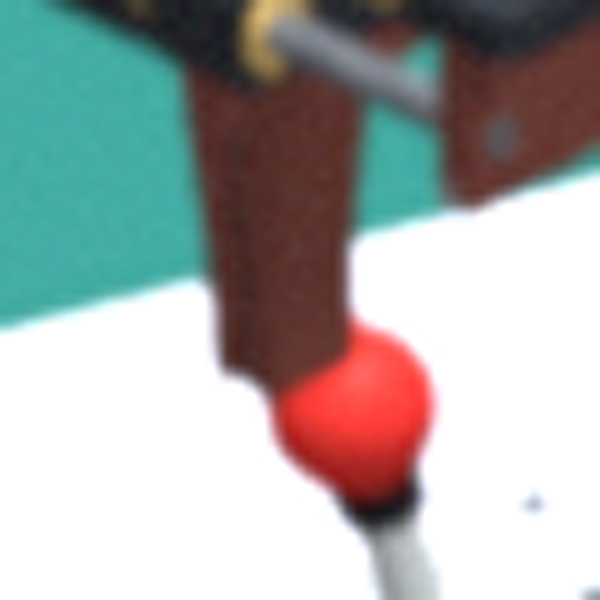

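```bash
python3 -m crank '[[[0,0,-0.01],[0,0,0],0],[[0,0,-0.01],[0,0,0],0],[[0,0,-0.01],[0,0,0],0],[[0,0,-0.01],[0,0,0],0],[[0.005,0,0],[0,0,0],0],[[0.005,0,0],[0,0,0],0],[[0.005,0,0],[0,0,0],0],[[0.005,0,0],[0,0,0],0]]'
python3 look.py s3; python3 -c "
from h import *
goto([-40,38,145])"
```

```text
t: 5.83
ee_pos: [532.2, 63.0, 144.6]
orientation: [-0.277, 1.553, 0.277]
ft_force: [0.6, -0.2, -0.3]
width: 0.5
t 5.8333 tcp [-75.7  40.1 144.6] F [ 0.5 -0.4 -0.3]
[40, 46, 13, 10, 80] 182 [-15.4  33.  182. ]
[40, 46, 13, 10, 80] 186 [-19.7  28.8 186. ]
[40, 46, 13, 10, 80] 190 [-24.   24.5 190. ]
t 5.9333 tcp console [-76.4  40.4 144. ] F console [-0.2  0.2  0.7] w 0.7
shift in current tool axes [-1.  -2.4 36.4] in target axes [-1.  -2.4 36.4] rotvec [ 0.0002 -0.0018 -0.0005] deg 0.1
```

View pics/s3.png

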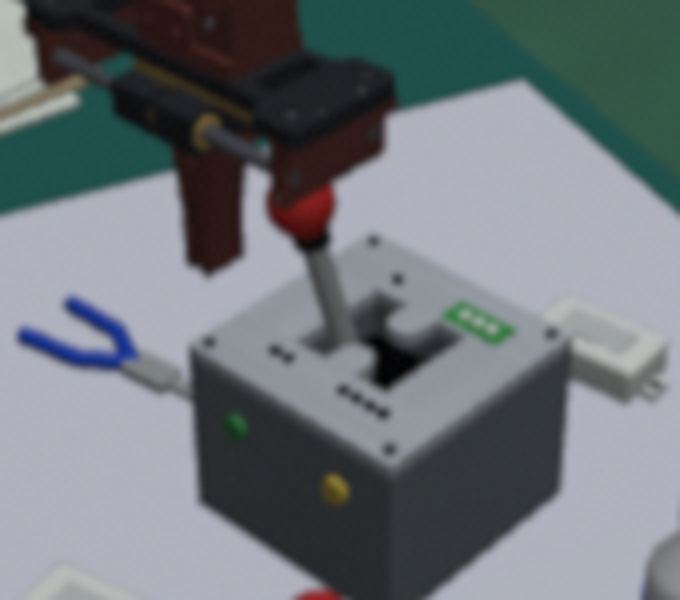

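```bash
python3 -m crank '[[[0,0,0.006],[0,0,0],0],[[0,0,0.006],[0,0,0],0],[[0,0,0.006],[0,0,0],0],[[0,0,0.006],[0,0,0],0],[[0,0,0.006],[0,0,0],0],[[0,0,0.006],[0,0,0],0],[[0,0,0.005],[0,0,0],0],[[0,0,0],[0,0,0],0]]'
python3 look.py s4
```

```text
t: 6.6
ee_pos: [571.2, 77.5, 145.2]
orientation: [-0.278, 1.553, 0.278]
ft_force: [-1.4, -1.0, 0.2]
width: 0.5
t 6.6 tcp [-34.1  40.2 145.2] F [-1.6 -0.4  0.2]
[46, 40, 11, 14, 132] 182 [  4.1  41.8 182. ]
[46, 40, 11, 14, 132] 186 [ -0.3  37.5 186. ]
[46, 40, 11, 14, 132] 190 [ -4.8  33.2 190. ]
```

View pics/s4.png

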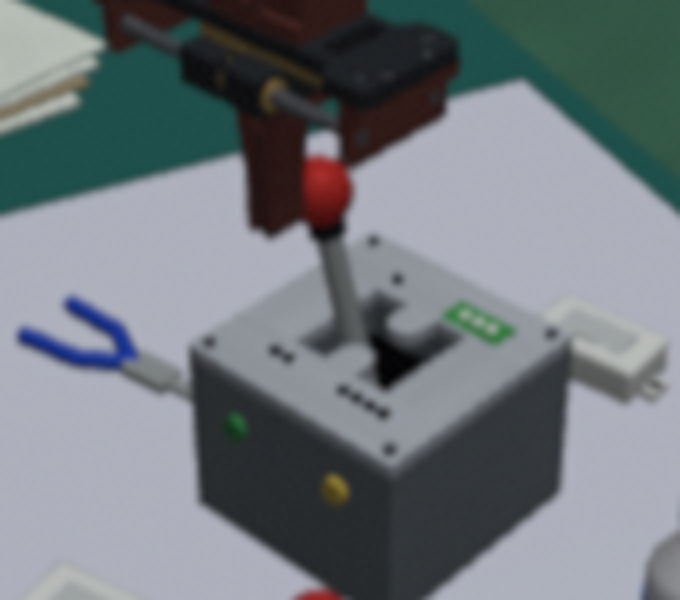

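```bash
python3 -m crank '[[[0,0,-0.017],[0,0,0],0],[[0,0,-0.017],[0,0,0],0],[[0,0.018,0],[0,0,0],0],[[0,0.018,0],[0,0,0],0],[[0,0.016,0],[0,0,0],0],[[0,0,0.022],[0,0,0],0],[[0,0,0.022],[0,0,0],0],[[0,0,0],[0,0,0],0]]'
python3 look.py s5
```

```text
t: 7.37
ee_pos: [565.4, 130.9, 146.0]
orientation: [-0.278, 1.548, 0.278]
ft_force: [0.0, 0.0, 1.2]
width: 0.0
t 7.3667 tcp [-21.   92.3 146. ] F [ 0.  -0.   1.2]
[42, 40, 15, 13, 162] 182 [  1.   43.7 182. ]
[42, 40, 15, 13, 162] 186 [ -3.4  39.4 186. ]
[42, 40, 15, 13, 162] 190 [ -7.9  35.  190. ]
```

View pics/s5.png

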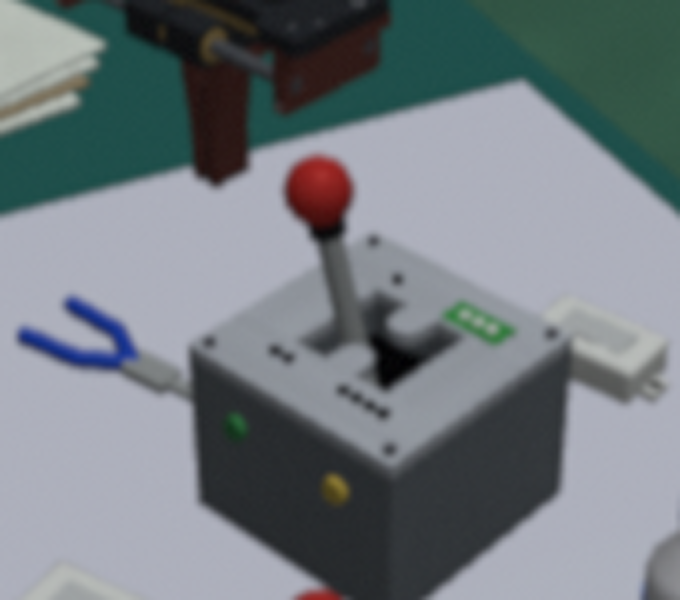

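```bash
python3 -m crank '[[[0,0,0.009],[0,0,0],0],[[0,0,0.009],[0,0,0],0],[[0,0,0],[0,0,0],0],[[0,-0.006,0],[0,0,0],0],[[0,-0.006,0],[0,0,0],0],[[0,-0.006,0],[0,0,0],0],[[0,-0.006,0],[0,0,0],0],[[0,-0.006,0],[0,0,0],0]]'
python3 -m crank '[[[0,-0.005,0],[0,0,0],0],[[0,-0.005,0],[0,0,0],0],[[0,-0.005,0],[0,0,0],0],[[0,-0.005,0],[0,0,0],0],[[0,-0.005,0],[0,0,0],0],[[0,-0.005,0],[0,0,0],0],[[0,-0.005,0],[0,0,0],0],[[0,0,0],[0,0,0],0]]'
python3 look.py s6
```

```text
t: 8.13
ee_pos: [589.1, 107.0, 145.5]
orientation: [-0.276, 1.553, 0.277]
ft_force: [-1.6, 2.6, 2.4]
width: 0.5
t: 8.8
ee_pos: [601.5, 73.6, 145.1]
orientation: [-0.278, 1.553, 0.277]
ft_force: [-0.2, 0.9, 0.5]
width: 0.2
t 8.8 tcp [ -7.1  26.  145.1] F [0.1 1.  0.5]
[56, 45, 17, 15, 186] 182 [  6.4   8.7 182. ]
[56, 45, 17, 15, 186] 186 [  1.9   4.6 186. ]
[56, 45, 17, 15, 186] 190 [ -2.6   0.5 190. ]
```

View pics/s6.png

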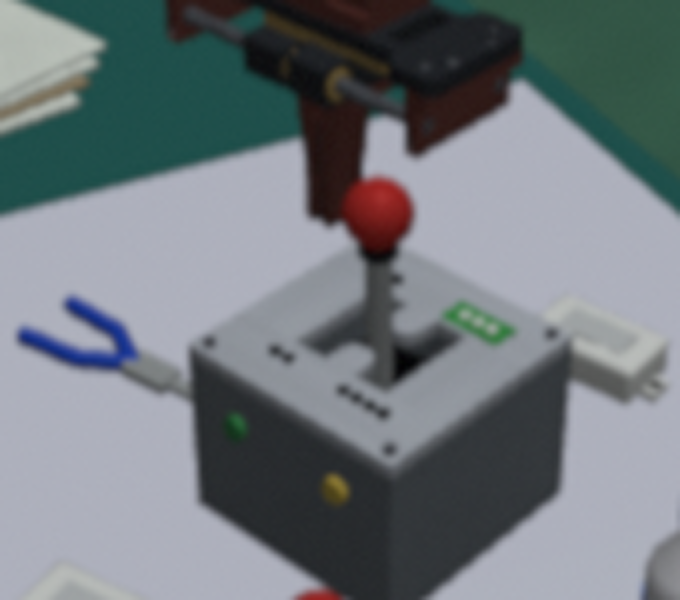

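```bash
python3 -m crank '[[[0,-0.005,0],[0,0,0],0],[[0,-0.005,0],[0,0,0],0],[[0,-0.005,0],[0,0,0],0],[[0,-0.005,0],[0,0,0],0],[[0,-0.005,0],[0,0,0],0],[[0,-0.005,0],[0,0,0],0],[[0,-0.005,0],[0,0,0],0],[[0,0,0],[0,0,0],0]]'
python3 look.py s7
```

```text
t: 9.57
ee_pos: [613.5, 40.7, 145.0]
orientation: [-0.277, 1.553, 0.277]
ft_force: [0.5, -0.1, 0.2]
width: 0.7
t 9.5667 tcp [ -7.1  -9.  145. ] F [ 0.4 -0.2  0.2]
[69, 53, 17, 15, 197] 182 [  1.9 -30.5 182. ]
[69, 53, 17, 15, 197] 186 [ -2.5 -34.3 186. ]
[69, 53, 17, 15, 197] 190 [ -7.  -38.1 190. ]
```

View pics/s7.png

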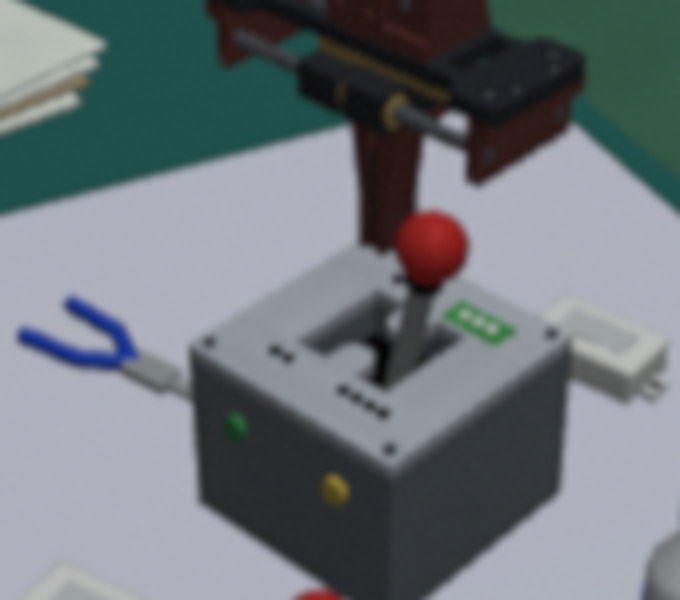

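```bash
python3 -m crank '[[[0,-0.003,0],[0,0,0],0],[[0,-0.001,0],[0,0,0],0],[[0,0,0],[0,0,0],0],[[0,0.01,0],[0,0,0],0],[[0,0.01,0],[0,0,0],0],[[0,0,-0.018],[0,0,0],0],[[0,0,-0.018],[0,0,0],0],[[0,0,-0.018],[0,0,0],0]]'
python3 look.py s8
```

```text
t: 10.33
ee_pos: [556.2, 39.1, 145.3]
orientation: [-0.279, 1.553, 0.278]
ft_force: [-0.8, -0.1, 0.2]
width: 0.3
t 10.3333 tcp [-61.5   9.4 145.3] F [-0.8  0.2  0.2]
[71, 55, 16, 14, 184] 182 [  0.5 -35.3 182. ]
[71, 55, 16, 14, 184] 186 [ -3.9 -39.1 186. ]
[71, 55, 16, 14, 184] 190 [ -8.3 -42.8 190. ]
```

View pics/s8.png

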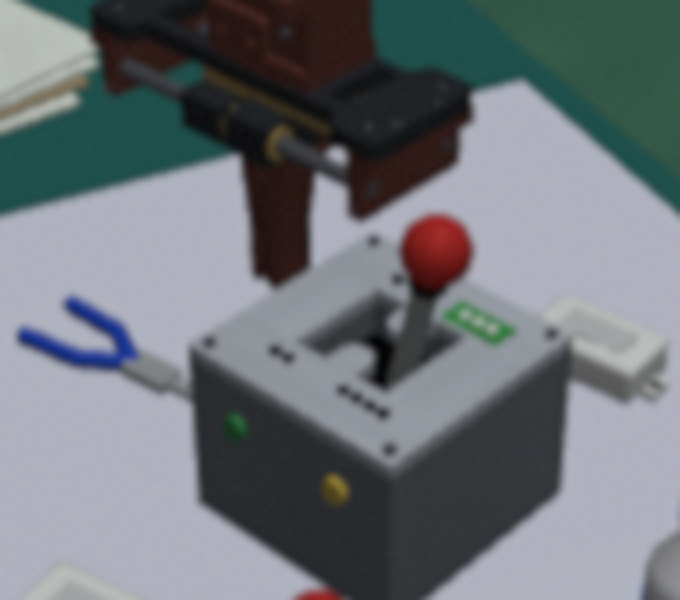

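```bash
python3 -m crank '[[[0,-0.016,0],[0,0,0],0],[[0,-0.016,0],[0,0,0],0],[[0,-0.015,0],[0,0,0],0],[[0,0,0],[0,0,0],0],[[0,0,0.008],[0,0,0],0],[[0,0,0.008],[0,0,0],0],[[0,0,0.008],[0,0,0],0],[[0,0,0],[0,0,0],0]]'
python3 -m crank '[[[0,0,0.005],[0,0,0],0],[[0,0,0.005],[0,0,0],0],[[0,0,0.005],[0,0,0],0],[[0,0,0.005],[0,0,0],0],[[0,0,0.005],[0,0,0],0],[[0,0,0.005],[0,0,0],0],[[0,0,0.005],[0,0,0],0],[[0,0,0],[0,0,0],0]]'
python3 look.py s9
```

```text
t: 11.1
ee_pos: [597.7, 3.6, 145.3]
orientation: [-0.278, 1.552, 0.278]
ft_force: [-0.5, -0.2, 0.2]
width: 0.6
t: 11.77
ee_pos: [629.4, 14.9, 145.0]
orientation: [-0.277, 1.553, 0.278]
ft_force: [-0.6, 1.1, 0.1]
width: 0.2
t 11.7667 tcp [ -1.1 -38.7 145. ] F [-0.2  1.2  0.1]
[88, 47, 10, 16, 117] 182 [ 34.5 -39.9 182. ]
[88, 47, 10, 16, 117] 186 [ 29.8 -43.6 186. ]
[88, 47, 10, 16, 117] 190 [ 25.1 -47.3 190. ]
```

View pics/s9.png

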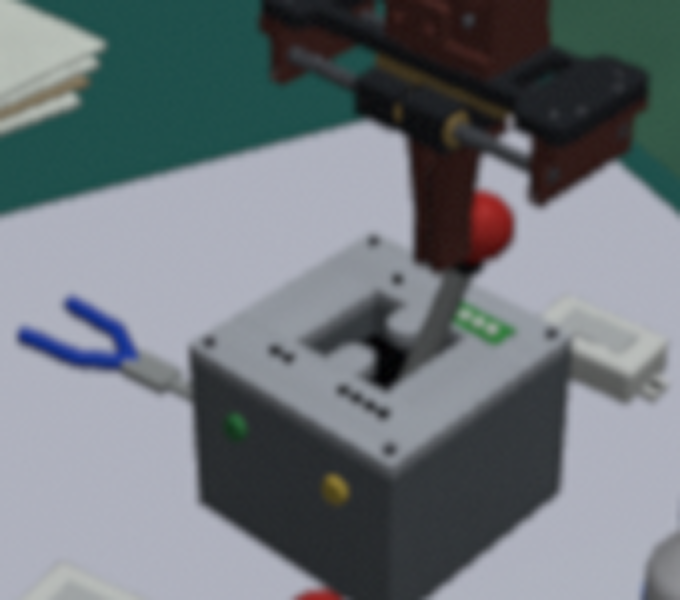

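```bash
python3 -m crank '[[[0,0,0.002],[0,0,0],0],[[0,0,0.002],[0,0,0],0],[[0,0,0.002],[0,0,0],0],[[0,0,0.002],[0,0,0],0],[[0,0,0.001],[0,0,0],0],[[0,0,0],[0,0,0],0],[[0,0,0],[0,0,0],0],[[0,0,0],[0,0,0],0]]'
python3 -c "
from h import *
goto([0,0,145])"
```

```text
t: 12.53
ee_pos: [637.2, 17.6, 145.3]
orientation: [-0.278, 1.553, 0.277]
ft_force: [-0.8, -0.2, -1.3]
width: 0.5
t 12.5333 tcp console [  7.1 -38.8 145.3] F console [-0.8  0.  -1.3] w 0.5
shift in current tool axes [ 0.3 38.8 -7. ] in target axes [ 0.3 38.8 -7.1] rotvec [0.0001 0.0001 0.0001] deg 0.0
```

```bash
python3 -m crank '[[[0,0,0.001],[0,0,0],0],[[0,0,0.001],[0,0,0],0],[[0,0,0.001],[0,0,0],0],[[0,0,0.001],[0,0,0],0],[[0,0,0],[0,0,0],0],[[0,0,0],[0,0,0],0],[[0,0,0],[0,0,0],0],[[0,0,0],[0,0,0],0]]'
python3 look.py s10
```

```text
t: 13.2
ee_pos: [640.7, 19.0, 145.2]
orientation: [-0.277, 1.553, 0.278]
ft_force: [-2.8, -0.4, -2.0]
width: 0.3
t 13.2 tcp [ 10.8 -38.7 145.2] F [-2.8  0.6 -2. ]
[92, 46, 9, 16, 105] 182 [ 42.6 -42.2 182. ]
[92, 46, 9, 16, 105] 186 [ 37.8 -45.9 186. ]
[92, 46, 9, 16, 105] 190 [ 33.1 -49.6 190. ]
```

View pics/s10.png

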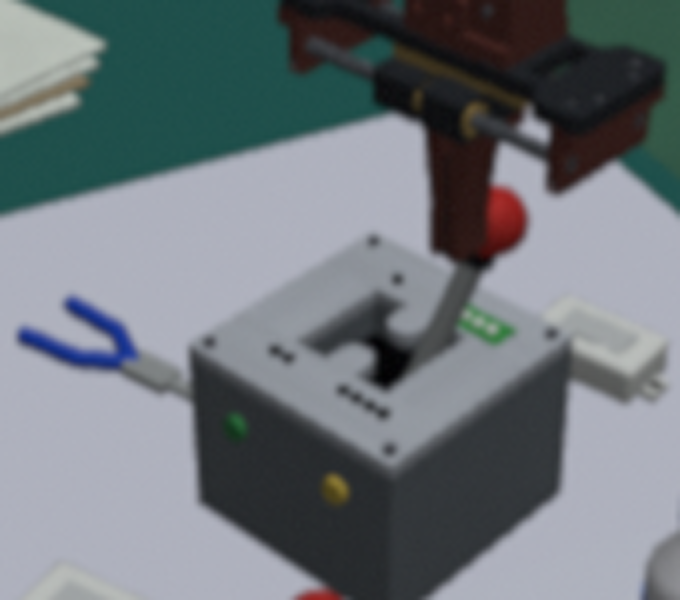

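```bash
python3 -m crank '[[[0,0,0.001],[0,0,0],0],[[0,0,0.001],[0,0,0],0],[[0,0,0],[0,0,0],0],[[0,0,0],[0,0,0],0],[[0,0,0],[0,0,0],0],[[0,0,0],[0,0,0],0],[[0,0,0],[0,0,0],0],[[0,0,0],[0,0,0],0]]'
python3 -c "
from h import *
goto([0,0,145])"
```

```text
t: 13.97
ee_pos: [641.9, 19.5, 145.0]
orientation: [-0.278, 1.555, 0.278]
ft_force: [-6.7, -1.7, -1.6]
width: 0.5
t 13.9667 tcp console [ 12.2 -38.7 145. ] F console [-6.9  0.7 -1.6] w 0.5
shift in current tool axes [ -0.   38.7 -12.2] in target axes [ -0.   38.7 -12.2] rotvec [ 0.0002 -0.0019 -0.0003] deg 0.1
```

```bash
python3 -m crank '[[[0,0,-0.004],[0,0,0],0],[[0,0,-0.012],[0,0,0],0],[[0,0,-0.02],[0,0,0],0],[[0,0,-0.02],[0,0,0],0],[[-0.01,0,-0.02],[0,0,0],0],[[-0.03,0,-0.02],[0,0,0],0],[[-0.03,0,-0.01],[0,0,0],0],[[-0.03,0,0],[0,0,0],0]]'
python3 -m crank '[[[0,0.03,-0.01],[0,0,0],0],[[0,0.03,-0.01],[0,0,0],0],[[0,0.03,-0.01],[0,0,0],0],[[0,0.03,-0.01],[0,0,0],0],[[0,0.03,-0.01],[0,0,0],0],[[0,0.03,-0.01],[0,0,0],0],[[0,0.03,-0.01],[0,0,0],0],[[0,0.03,-0.01],[0,0,0],0]]'
python3 - <<'E'
from h import *
o,p,R=tool(); print(o["t"],toc(p).round(1),o["ft_force"].round(1))
s=cam("side"); t=cam("top")
cv2.imwrite("pics/side9.png",s["img"]); cv2.imwrite("pics/top9.png",t["img"])
try:
    b=red(s["img"],(260,160,390,290)); a=red(t["img"],(240,150,390,310)); print(a,b)
    k,e=tri(ray(t,*a[:2]),ray(s,*b[:2])); c=toc(k); print(c,e,"shift",np.arcsin(c[0]/160),"cross",np.arctan2(-c[1],c[2]-30))
    print(toc(atz(s,*b[:2],180)))
except Exception as ex: print(ex)
E
```

```text
t: 14.63
ee_pos: [542.4, -17.5, 247.0]
orientation: [-0.277, 1.551, 0.277]
ft_force: [1.2, -0.1, 0.5]
width: 0.7
t: 15.3
ee_pos: [385.6, 182.2, 246.4]
orientation: [-0.276, 1.548, 0.278]
ft_force: [0.2, 0.3, 1.2]
width: 0.4
15.3 [-172.   202.7  246.4] [0.2 0.3 1.2]
(np.float64(323.3706563706564), np.float64(207.3166023166023), [75, 49, 18, 18, 259]) (np.float64(352.875), np.float64(214.0952380952381), [85, 48, 16, 14, 168])
[ 39.51744631 -39.33253909 182.3822377 ] [np.float64(0.961519350697947), np.float64(0.961519350697977)] shift 0.2495666310197792 cross 0.25260405444221906
[ 41.50172678 -36.57365549 180.        ]
```

View pics/side9.png

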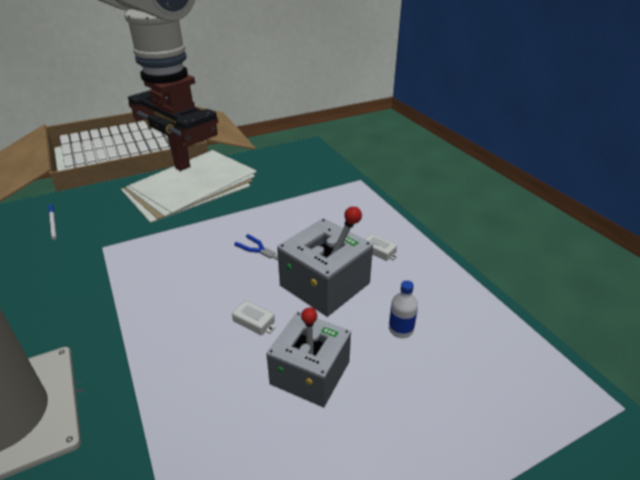

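View pics/top9.png

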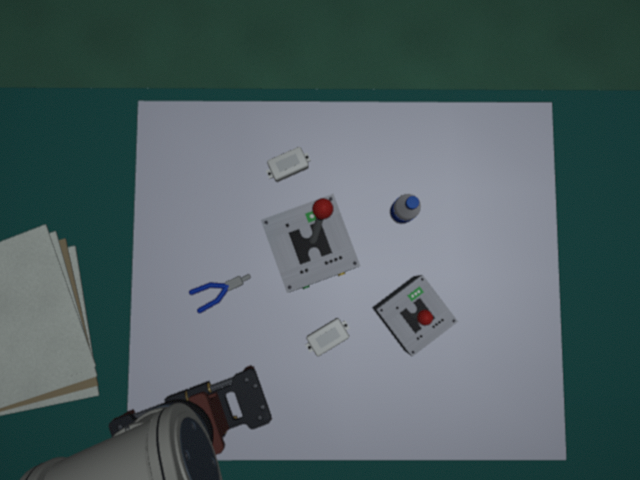

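The pictures show the lever in slot three: the ball is at (353,214) in the side view and (323,207) in the top view. That gives shift 0.25 and cross 0.25. The bystanders are at the same pixels as at the start, and the gripper is clear of everything. I'm handing the job in.

```bash
python3 -m crank '[[[0,0,0],[0,0,0],0],[[0,0,0],[0,0,0],0],[[0,0,0],[0,0,0],0],[[0,0,0],[0,0,0],0],[[0,0,0],[0,0,0],0],[[0,0,0],[0,0,0],0],[[0,0,0],[0,0,0],0],[[0,0,0],[0,0,0],0]]'; python3 -c "
from workcell import workorder
print(workorder.close_job())"
```

```text
t: 16.07
ee_pos: [385.3, 180.2, 245.2]
orientation: [-0.277, 1.553, 0.277]
ft_force: [-0.6, -0.6, -0.3]
width: 0.5
the job is handed in; nothing more can be done
None
```

The larger console's lever is now home in slot three. I pushed it with the closed fingers, forward to the cross channel, across to the right, then forward to the stop. I handed the job in at about 16 s; it reported no verdict.

- **Lever:** after letting go, the two cameras put the ball 39.5 mm forward and 39.3 mm right of the console's centre. That is shift about 0.25 and cross about 0.25. The push force rose to about 7 N at the end of the last push, so I took that as the stop.
- **Route:** by camera, the lever was at shift about -0.02 before it crossed. The ball was about 38 mm right and 3 mm short of centre before the last push forward, so the lever went into neither slot one nor slot four.
- **Bystanders:** the covers, nippers and bottle look unmoved in both views. The gripper was well clear, and the wrist force was near zero.
- **Disagreement:** in the side view the real fingertips sat about 30 mm above the reported TCP. Because of that, the first push rode on the upper part of the ball, with about 14 N upward and the lever only at shift about -0.1. I backed off, lowered the tool 20 mm and pushed again at ball height. I did not find the cause of the offset.

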